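# Build up a lens holder and lock it with its sprung bar

### The job

Build up the lens holder: lay the pale blue lens blank flat, dome up, on the white spacer ring between the four posts, then lay the brass retaining ring flat on top of the lens. Then squeeze the sprung bar short by its two red tabs, lower it between the two end stops over the ring, and let it spring out so that both of its end tongues sit in the stops' recesses. Leave the bystanding bottles and the tape roll where they are.

Things in the scene. Friction and masses are not known exactly. Their poses are not given: they have to be found in the camera images.
- holder: Lens holder, fixed to the bench: blue base plate 80 x 176 x 8 mm; origin at its underside's centre, z up, y along its long side. Four steel posts, 8 mm thick, at x, y = +-22.5 mm, with round tips 40 mm above the origin. At each end an aluminium stop, 40 mm wide in x, 16 mm thick, inner face at y = +66 or -66 mm, top 52.5 mm above the origin.
- nest (a point): Centre of the top of the white spacer ring (52 mm across) amid the holder's posts, 14 mm above the bench: the lens's underside comes to rest here, the ring's 12 mm higher. Axes as the holder's. A 52 mm disc has 1.8 mm play to the posts all round; fingers go down beside it between the posts (37 mm free), along x or y.
- recess_l (a point): Centre of the mouth of the recess in the holder's +y stop, 41 mm above the bench. The recess is 18 mm wide, 10 mm high and 12 mm deep.
- recess_r (a point): The same for the holder's -y stop.
- lens_mid (a point): Centre (of the 12 mm thick rim) of the lens blank: pale blue glass disc, 52 mm across, z up, with a 4 mm dome on top that fits into the brass ring's hole. Starts flat on a grey mat, 3 mm thick, that lies on the bench; either place on the mat may hold the lens or the ring.
- ring_mid (a point): Centre of the brass retaining ring: 52 mm outer, 36 mm inner diameter, 10 mm thick, z up; starts flat on the same mat. Either face may go up.
- bar_mid (a point): Sprung bar, 20 mm wide, 10 mm high, upright on the bench; z up, y along it. Two red tabs, 20 mm wide, rise to 50 mm above its underside, outer faces at y = +-33 mm. This point, fixed to the -y half, is midway between the tabs while not squeezed, 25 mm above the underside. Fitted (either way round), the underside lies on the brass ring, 36 mm above the bench.
- bar_plunger (a joint): How far the bar is shortened: 0 unsqueezed, 0.022 m fully squeezed (tabs' outer faces 44 mm apart, tongue ends 124 mm), 0.004 m fitted between the stops (62 mm apart). The +y half slides into the -y half; the spring gives 4 N at 0 and 13 N at 0.022 and pushes it out again when let go.
- tongue_a (a point): End face centre of the tongue at the bar's -y end: 8 mm wide, 5 mm high, 5 mm long beyond the bar's shoulder, centred 5 mm above the bar's underside, at y = -73 mm.
- tongue_b (a point): The same at the bar's +y end, on the sliding half: at y = +73 mm unsqueezed.
- dropper_green: Bystander: small white dropper bottle with green tip, 29 mm diameter, 85 mm tall; origin at the underside centre.
- dropper_yellow: Bystander: small white dropper bottle with yellow tip, 29 mm diameter, 85 mm tall; origin at the underside centre.
- reagent_brown: Bystander: brown reagent bottle with white cap, 48 mm diameter, 99 mm tall; origin at the underside centre.
- tape: Bystander: roll of label tape lying flat, 62 mm diameter, 18 mm high; origin at the underside centre.

How it is judged:
On the way, in this order (a step that is already met when the one before it is completed fails the run):
1. the lens lies flat on the white spacer ring between the posts, let go (horizontal distance between lens_mid and nest below 0.003 m and angle between the z axis of lens_mid and the z axis of nest, either way round below 0.1 rad and z of lens_mid in the frame of nest between 0.004 and 0.008 m and angle between lens_mid's own z axis and vertical below 0.2 rad and contact force between lens and the fingers below 0.2 N), for 0.2 s.
2. the brass ring lies flat on the seated lens, let go (horizontal distance between each of lens_mid, ring_mid and nest below 0.003 m and angle between the z axis of each of lens_mid, ring_mid and the z axis of nest, either way round below 0.1 rad and z of lens_mid in the frame of nest between 0.004 and 0.008 m and angle between lens_mid's own z axis and vertical below 0.2 rad and z of ring_mid in the frame of nest between 0.015 and 0.019 m and contact force between ring and the fingers below 0.2 N), for 0.2 s.
3. the bar is over the holder, squeezed by more than 7 mm (value of joint bar_plunger above 0.007 m and horizontal distance between bar_mid and nest below 0.04 m), for 0.1 s.
4. both tongues of the bar sit in the recesses, with the lens and ring still in place (horizontal distance between each of lens_mid, ring_mid and nest below 0.003 m and angle between the z axis of each of lens_mid, ring_mid and the z axis of nest, either way round below 0.1 rad and z of lens_mid in the frame of nest between 0.004 and 0.008 m and angle between each of lens_mid, bar_mid's own z axis and vertical below 0.2 rad and z of ring_mid in the frame of nest between 0.015 and 0.019 m and ((y of tongue_a in the frame of holder below -0.069 m and x of tongue_a in the frame of holder between -0.006 and 0.006 m and z of tongue_a in the frame of holder between 0.037 and 0.046 m and y of tongue_b in the frame of holder above 0.069 m and x of tongue_b in the frame of holder between -0.006 and 0.006 m and z of tongue_b in the frame of holder between 0.037 and 0.046 m) or (y of tongue_a in the frame of holder above 0.069 m and x of tongue_a in the frame of holder between -0.006 and 0.006 m and z of tongue_a in the frame of holder between 0.037 and 0.046 m and y of tongue_b in the frame of holder below -0.069 m and x of tongue_b in the frame of holder between -0.006 and 0.006 m and z of tongue_b in the frame of holder between 0.037 and 0.046 m))), for 0.2 s.
At the end, for the whole second after the job is handed in: Lens flat on the spacer ring, dome up; brass ring flat on the lens; each within 3 mm of the nest's centre and 2 mm of its seated height. The bar lies upright over them, each tongue at least 3 mm deep in its own recess (either way round). All at rest and let go (all of step 4 and linear speed of each of lens, ring, bar below 0.02 m/s); the robot touches nothing.
It fails at once if a bystanding bottle or the tape roll is moved by more than 30 mm (distance of any of dropper_green, dropper_yellow, reagent_brown, tape from where it was at the start of the episode above 0.03 m).
It also fails if it takes over 67 s, if anything falls off the work surface, if the arm or the gripper's body presses on something with over 40 N, if the wrist force passes 120 N, or if a joint passes its speed limit or range.

### The arm

A 6-joint arm with a two-finger parallel gripper is mounted at the origin on a cart in front of the work surface, level with it; the furniture and walls round the work are solid. World frame = base frame: x ahead of the robot, y to its left, z up, the work surface at z = 0. Lengths are in m, angles in rad, forces in N, time in s.
With the tool pointing down it reaches from about 0.25 to 0.775 m from the base axis. Payload 4 kg.
Tool frame: the origin (TCP) lies between the finger pads; the fingertips stand 19 mm ahead of it and the grasp point (between the pads) is the TCP; z points along the fingers, y is the line along which they close (so a half turn about z gives the same grasp; the last joint's range is limited). The gripper opens to 94 mm and grips with 3 to 60 N. Pads are 16 mm wide; open, the fingers measure 119 mm over their backs; the gripper's body (75 mm by 177 mm) begins 78 mm behind the grasp point.
Start: joints at [1.029, 0.087, 1.371, -0, 1.684, -0.103], TCP at [0.234, 0.498, 0.225] pointing down, gripper open.
Joint ranges: [-3.1, 3.1], [-0.76, 2.03], [0.27, 2.55], [-1.08, 4.22], [0.17, 2.65], [-2.57, 2.57]. Speed limits (rad/s): [2.79, 2.79, 3.14, 3.14, 3.14, 3.14].

### API

Orientations are given as a unit quaternion [w, x, y, z].
In Python, from workcell import * gives the robot as it stands.
- The arm moves only by the shell command python3 -m inch 'ROWS' [OPENING] [FORCE]. ROWS is text: rows parted by semicolons, each of 6 numbers parted by spaces: the shift along the tool's x, y, z in cm, then the turn, a rotation vector about the tool's x, y, z in degrees. A call has exactly 8 rows; each row shifts and turns the commanded pose from where the row before left it, along the tool's axes as they then stand; what a row does not reach is not made up. A row lasts 1/12 s, in which the tool goes at most 41.7 mm and 7.16 degrees, less where a joint would pass 70% of its speed; a pose out of reach is approached as far as the arm can. A call with a gripper value outside its range is refused whole. OPENING is the opening, from 0 (shut) to 1 (fully open), set as the call begins (- or left out, the last holds). The fingers move at their own pace and stop on an object; FORCE is the grip in N (left out, the last holds). Time passes only in rows, so rows that do not move let the fingers close, or fill a call up. It gives the time, the measured TCP pose, the force, the opening and the grip force at its end, in the units of the state.
- get_obs(): the state, without advancing time (a new reading comes with each control period).
- get_image(name): name is "scene" or "side" or "wrist"; returns a dict with "img" (400x640x3 uint8, blue, green, red), "depth" (400x640 float32, m along the optical axis (not along the pixel's ray), 0 where there is no reading), "fx", "fy", "cx", "cy" (pixels), "k1" (the pictures are not rectified: a ray, as slopes to the right and down, at radius r is drawn at 1 + k1 r^2 times it, then the intrinsics apply), "extrinsics" (4x4, takes a point from world to camera coordinates); the wrist camera has in their place "hand_eye" (4x4, takes a point from camera to tool coordinates, whose origin is the TCP and whose axes are the flange's). Camera axes: x right, y down, z forward; pixel columns grow to the right and rows downward; lengths in m; the calibration is good to about 2 mm. A picture is of the moment at which its call begins: read the wrist's pose just before it.
- close_job(): hands the job in; it is judged then, once.
The state is a dict: "clock": time; "joints": joint angles; "qd": joint speeds; "joint_torque": joint torques, N m; "ee_pos": TCP position; "ee_rot": TCP orientation; "wrist_force": force on the tool from outside, world axes, zero at the start; "ft_torque": the same for the moment, N m; "finger_gap": finger opening in m; "grasp_force": force on a finger pad.
Only numpy, scipy, OpenCV 4.12 (cv2) and the standard library are available. Lean on these libraries where they do the work, as an engineer would, in place of code of your own. Each camera call takes 0.05 s, during which the arm holds its last target. There are 200 camera calls.

## Working session

There is one attempt and no reset: what is moved stays moved. The work goes in short steps, Python scripts to look and compute and a shell command to move; the robot and the scene stay as the last step left them, time stands still between calls to the robot, and variables do not carry over. Pictures are saved under pics/ and viewed, at most 10 in all, crops included, and the job is handed in when it is done.

```bash
ls; mkdir -p pics; cat > h.py <<'E'
from workcell import *
import numpy as np, cv2
from scipy.spatial.transform import Rotation as R
def Rq(q): return R.from_quat([q[1],q[2],q[3],q[0]])
def grab(name):
    o=get_obs(); d=get_image(name)
    if 'extrinsics' in d: d['T']=np.linalg.inv(np.array(d['extrinsics']))
    else:
        W=np.eye(4); W[:3,:3]=Rq(o['ee_rot']).as_matrix(); W[:3,3]=o['ee_pos']
        d['T']=W@np.array(d['hand_eye'])
    return d
def rays(d,uv):
    uv=np.atleast_2d(np.array(uv,float))
    p=np.c_[(uv[:,0]-d['cx'])/d['fx'],(uv[:,1]-d['cy'])/d['fy']]
    s=p.copy()
    for _ in range(20): s=p/(1+d['k1']*(s**2).sum(1,keepdims=True))
    return np.c_[s,np.ones(len(s))]
def onplane(d,uv,z):
    r=rays(d,uv)@d['T'][:3,:3].T; c=d['T'][:3,3]
    return c+r*((z-c[2])/r[:,2])[:,None]
def cloud(d):
    v,u=np.mgrid[:400,:640]; uv=np.c_[u.ravel(),v.ravel()]
    P=rays(d,uv)*d['depth'].ravel()[:,None]
    return (P@d['T'][:3,:3].T+d['T'][:3,3]).reshape(400,640,3)
E
python3 - <<'E'
from h import *
ims=[]
for n in ('scene','side','wrist'):
    d=grab(n); np.save(n+'.npy',d,allow_pickle=True); ims.append(d['img']); print(n,d['T'].round(3).tolist(),d['fx'],d['k1'])
cv2.imwrite('pics/a.png',ims[0]); cv2.imwrite('pics/b.png',ims[1]);cv2.imwrite('pics/c.png',ims[2])
o=get_obs();print(o['clock'],o['ee_rot'],o['ee_pos'],o['finger_gap'])
print(Rq(o['ee_rot']).as_matrix().round(3))
E
```

```text
pics
scene [[0.703, -0.507, 0.5, -0.177], [-0.712, -0.514, 0.479, -0.723], [0.014, -0.692, -0.722, 1.156], [0.0, 0.0, 0.0, 1.0]] 492.60749597238953 -0.11426639288310768
side [[-0.949, -0.173, 0.265, 0.239], [-0.315, 0.464, -0.828, 1.025], [0.02, -0.869, -0.494, 0.66], [0.0, 0.0, 0.0, 1.0]] 410.8367208010527 -0.10537571982682553
wrist [[0.425, 0.876, 0.229, 0.166], [0.905, -0.41, -0.11, 0.529], [-0.003, 0.255, -0.967, 0.383], [0.0, 0.0, 0.0, 1.0]] 303.4195708771626 -0.0051454749262483035
0.15 [-2.66869227e-04  2.17636700e-01  9.76029473e-01 -8.14432406e-04] [0.23347112 0.49755172 0.22356581] 0.09380369425377007
[[-0.905  0.425 -0.001]
 [ 0.425  0.905 -0.001]
 [ 0.    -0.002 -1.   ]]
```

View pics/a.png

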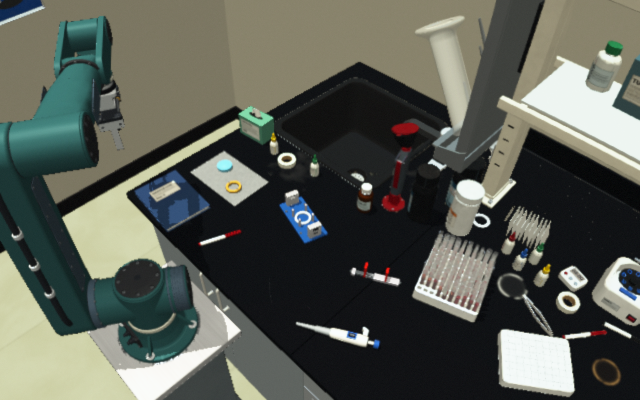

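View pics/b.png

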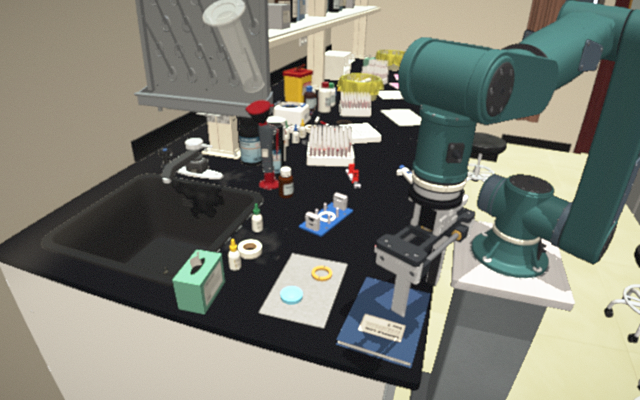

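Scene view: lens about (224,166), ring (233,186), holder (302,217), bar with red tabs (375,275). Side view: lens (291,295), ring (321,272), holder (327,218), bar (353,175). Next I'll mask these and cast rays.

```bash
cat > m.py <<'E'
from h import *
def blob(d,box,lo,hi,z,name):
    hsv=cv2.cvtColor(d['img'],cv2.COLOR_BGR2HSV)
    m=cv2.inRange(hsv,np.array(lo),np.array(hi)); k=np.zeros_like(m); x0,y0,x1,y1=box; k[y0:y1,x0:x1]=m[y0:y1,x0:x1]
    c=max(cv2.findContours(k,cv2.RETR_EXTERNAL,cv2.CHAIN_APPROX_NONE)[0],key=cv2.contourArea)
    P=onplane(d,c[:,0,:],z)[:,:2]*1000
    (cx,cy),wh,a=cv2.minAreaRect(P.astype(np.float32))
    print(name,len(c),'rect c',round(cx,1),round(cy,1),np.round(wh,1),round(a,1),'circ',np.round(cv2.minEnclosingCircle(P.astype(np.float32)),1) if 0 else '')
    return P
E
python3 - <<'E'
from m import *
S=np.load('scene.npy',allow_pickle=True).item(); D=np.load('side.npy',allow_pickle=True).item()
blob(S,(205,150,250,180),(85,40,120),(105,255,255),.015,'lens S')
blob(D,(270,275,310,310),(85,40,120),(105,255,255),.015,'lens D')
blob(S,(215,172,250,200),(12,120,120),(30,255,255),.013,'ring S')
blob(D,(300,258,340,285),(12,120,120),(30,255,255),.013,'ring D')
blob(S,(270,185,335,250),(100,120,60),(125,255,255),.008,'base S')
blob(D,(290,190,360,240),(100,120,60),(125,255,255),.008,'base D')
for d,n,bx in ((S,'S',(340,250,410,295)),(D,'D',(335,155,370,195))):
    hsv=cv2.cvtColor(d['img'],cv2.COLOR_BGR2HSV); m=cv2.inRange(hsv,(0,130,80),(8,255,255))|cv2.inRange(hsv,(172,130,80),(180,255,255))
    k=np.zeros_like(m); k[bx[1]:bx[3],bx[0]:bx[2]]=m[bx[1]:bx[3],bx[0]:bx[2]]
    for c in cv2.findContours(k,cv2.RETR_EXTERNAL,cv2.CHAIN_APPROX_NONE)[0]:
        if len(c)>5:
            C=cloud(d)[c[:,0,1],c[:,0,0]]; top=c[c[:,0,1].argmin()]
            print('tab',n,cv2.boundingRect(c),C.mean(0).round(3),onplane(d,top,.05).round(4))
    C=cloud(d); 
    for z,b in (('bar',bx),):
        s=C[b[1]:b[3],b[0]:b[2]].reshape(-1,3); s=s[(s[:,2]>.004)&(s[:,2]<.06)&(s[:,0]>0)]; r=cv2.minAreaRect((s[:,:2]*1000).astype(np.float32)); print(z,r,len(s))
for u,v,n in ((366,205,'brown'),(314,172,'green'),(287,160,'tape'),(274,150,'yellow')): print(n,onplane(S,(u,v),.02).round(3))
for d,x in((S,4),):
    cv2.imwrite('pics/d.png',cv2.resize(d['img'][130:300,190:420],None,fx=3.4,fy=3.4,interpolation=cv2.INTER_CUBIC))
E
```

```text
lens S 38 rect c 502.8 356.0 [58.7 54.1] 15.4 circ 
lens D 56 rect c 501.9 365.6 [52.6 57.6] 55.7 circ 
ring S 40 rect c 460.5 254.5 [51.1 47.5] 45.4 circ 
ring D 49 rect c 460.1 266.4 [46.9 50. ] 19.7 circ 
base S 227 rect c 528.1 -2.6 [182.5  83.6] 73.0 circ 
base D 132 rect c 527.4 4.6 [190.6  90.1] 73.2 circ 
tab S (385, 267, 5, 14) [ 0.549 -0.319  0.014] [[ 0.5428 -0.3194  0.05  ]]
tab S (363, 262, 6, 15) [ 0.513 -0.269  0.021] [[ 0.5128 -0.2652  0.05  ]]
bar ((540.22607421875, -295.8858642578125), (146.1371612548828, 192.1806182861328), 46.001224517822266) 365
tab D (348, 164, 11, 20) [ 0.523 -0.322  0.014] [[ 0.54   -0.3133  0.05  ]]
bar ((533.5088500976562, -262.5276184082031), (85.92520141601562, 376.7055358886719), 15.864876747131348) 359
brown [[ 0.703 -0.11   0.02 ]]
green [[0.694 0.111 0.02 ]]
tape [[0.67  0.219 0.02 ]]
yellow [[0.674 0.289 0.02 ]]
```

View pics/d.png

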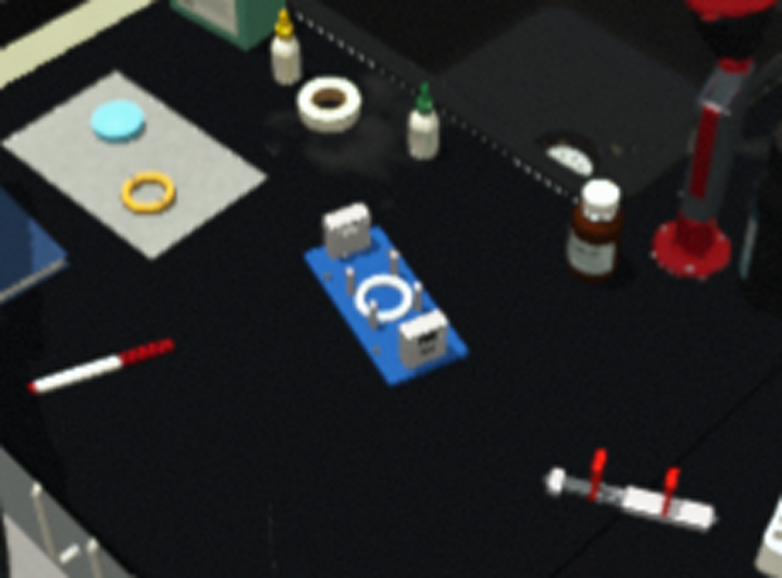

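The crop confirms the layout: lens (118,120), ring (148,192), spacer ring (384,298), stops (347,228) and (422,340), bar tabs (598,470) and (670,490). Moving over the lens with the fingers aligned to the holder's y axis.

```bash
python3 -m inch '-3.8 -0.1 0 0 0 0;-3.8 -0.1 0 0 0 0;-3.8 -0.1 0 0 0 0;-3.8 -0.1 0 0 0 0;-3.8 -0.2 0 0 0 0;-3.8 -0.2 0 0 0 0;-3.8 -0.2 0 0 0 -4;-3.5 0 0 0 0 -4' 1
python3 - <<'E'
from m import *
d=grab('wrist'); np.save('w1.npy',d,allow_pickle=True); cv2.imwrite('pics/e.png',d['img'])
P=blob(d,(0,0,640,400),(85,40,120),(105,255,255),.015,'lens')
P=blob(d,(0,0,640,400),(12,120,120),(30,255,255),.013,'ring')
o=get_obs();print(o['clock'],o['ee_pos'],Rq(o['ee_rot']).as_matrix().round(3))
E
```

```text
clock: 0.82
ee_pos: [0.5044, 0.3614, 0.2242]
ee_rot: [-0.0, 0.148, 0.989, -0.0]
wrist_force: [0.3, 0.2, -0.5]
finger_gap: 0.0942
grasp_force: 0.0
lens 2 rect c 505.8 -52.0 [2.3 0. ] 113.7 circ 
ring 675 rect c 846.3 471.9 [490.2  29.2] 73.6 circ 
0.8667 [0.5101048  0.35828647 0.22285682] [[-0.955  0.296  0.003]
 [ 0.296  0.955 -0.004]
 [-0.004 -0.002 -1.   ]]
```

View pics/e.png

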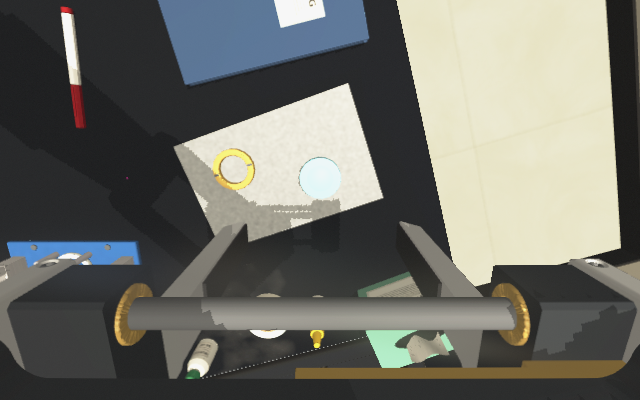

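The wrist view shows the lens centred at (320,177), the ring at (234,169) and the holder's blue plate at the left edge (75,252).

```bash
python3 - <<'E'
from m import *
d=np.load('w1.npy',allow_pickle=True).item()
hsv=cv2.cvtColor(d['img'],cv2.COLOR_BGR2HSV); print(hsv[177,320],hsv[169,214],hsv[130,300])
P=blob(d,(285,145,355,215),(86,15,150),(110,255,255),.015,'lens')
print(cv2.fitEllipse(P.astype(np.float32)))
P=blob(d,(205,140,265,200),(12,90,100),(35,255,255),.013,'ring')
print(cv2.fitEllipse(P.astype(np.float32)))
E
```

```text
[ 90  10 247] [ 29 129 247] [ 26  15 238]
lens 208 rect c 503.5 356.5 [47.6 51.9] 76.5 circ 
((503.6248474121094, 357.50140380859375), (45.289485931396484, 51.29035949707031), 63.85173034667969)
ring 123 rect c 462.8 259.2 [51.4 50.1] 73.0 circ 
((462.58575439453125, 259.5373840332031), (50.177608489990234, 50.83766555786133), 31.438974380493164)
```

```bash
cat >> h.py <<'E'
def to(x,y,z=None):
    o=get_obs(); M=Rq(o['ee_rot']).as_matrix(); p=np.array(o['ee_pos'])
    t=np.array([x,y,p[2] if z is None else z]); print('clk',o['clock'],'pos',p.round(4),'yaw of tool y',np.degrees(np.arctan2(M[1,1],M[0,1])).round(2),'shift cm',((M.T@(t-p))*100).round(2), 'tilt',(M[:2,2]*57.3).round(2))
E
python3 - <<'E'
from m import *
d=grab('wrist')
hsv=cv2.cvtColor(d['img'],cv2.COLOR_BGR2HSV);
P=blob(d,(270,125,370,225),(75,6,110),(110,255,255),.015,'lens')
c=np.array(cv2.fitEllipse(cv2.convexHull(P.astype(np.float32)))[0]); print(cv2.fitEllipse(cv2.convexHull(P.astype(np.float32))))
to(c[0]/1000,c[1]/1000,.0235)
E
```

```text
lens 116 rect c 504.1 358.3 [50.8 50.9] 27.5 circ 
((503.82110595703125, 358.4012145996094), (51.399784088134766, 51.97784423828125), 49.51191329956055)
clk 0.9167 pos [0.5069 0.3601 0.2227] yaw of tool y 72.55 shift cm [ 0.25 -0.21 19.92] tilt [-0.02 -0.13]
```

```bash
python3 -m inch '0 0 1.5 0 0 0;0 0 1.5 0 0 0;0 0 1 0 0 0;0 0 0 0 0 0;0 0 0 0 0 0;0 0 0 0 0 0;0 0 0 0 0 0;0 0 0 0 0 0'
python3 - <<'E'
from m import *
for i in range(3):
    to(0.5,0.36,.0235)
    d=grab('wrist')
    P=blob(d,(250,80,390,260),(75,6,110),(110,255,255),.015,'lens')
    e=cv2.fitEllipse(cv2.convexHull(P.astype(np.float32))); print(e); to(e[0][0]/1000,e[0][1]/1000,.0235)
E
```

```text
clock: 1.58
ee_pos: [0.5031, 0.3637, 0.1858]
ee_rot: [0.001, 0.149, 0.989, 0.001]
wrist_force: [0.1, 0.0, 1.5]
finger_gap: 0.0937
grasp_force: 0.0
clk 1.5833 pos [0.5031 0.3637 0.1858] yaw of tool y 72.88 shift cm [ 0.21 -0.47 16.23] tilt [0.11 0.07]
lens 129 rect c 503.6 358.4 [50.5 51.6] 72.8 circ 
((503.80621337890625, 358.5311584472656), (51.244895935058594, 53.07563781738281), 65.44969177246094)
clk 1.6333 pos [0.5031 0.3636 0.1856] yaw of tool y 72.87 shift cm [-0.19 -0.49 16.21] tilt [0.1  0.06]
clk 1.6333 pos [0.5031 0.3636 0.1856] yaw of tool y 72.87 shift cm [ 0.21 -0.46 16.21] tilt [0.1  0.06]
lens 129 rect c 503.6 358.3 [50.4 51.6] 72.9 circ 
((503.83184814453125, 358.531005859375), (51.2674674987793, 52.963775634765625), 66.3019027709961)
clk 1.6833 pos [0.5031 0.3635 0.1854] yaw of tool y 72.86 shift cm [-0.2  -0.47 16.19] tilt [0.08 0.05]
clk 1.6833 pos [0.5031 0.3635 0.1854] yaw of tool y 72.86 shift cm [ 0.21 -0.44 16.19] tilt [0.08 0.05]
lens 128 rect c 504.2 358.5 [51.2 51.4] 27.7 circ 
((503.9021301269531, 358.5162353515625), (51.21743392944336, 53.005130767822266), 66.90690612792969)
clk 1.7333 pos [0.503  0.3634 0.1852] yaw of tool y 72.86 shift cm [-0.21 -0.46 16.17] tilt [0.06 0.04]
```

```bash
python3 -m inch '-0.2 -0.45 3 0 0 0;0 0 3 0 0 0;0 0 3 0 0 0;0 0 3 0 0 0;0 0 2 0 0 0;0 0 1 0 0 0;0 0 0 0 0 0;0 0 0 0 0 0'
python3 - <<'E'
from m import *
for i in range(2):
    d=grab('wrist')
    P=blob(d,(150,0,490,320),(75,6,110),(110,255,255),.015,'lens')
    e=cv2.fitEllipse(cv2.convexHull(P.astype(np.float32))); print(e); to(e[0][0]/1000,e[0][1]/1000,.0235)
cv2.imwrite('pics/f.png',d['img'])
E
```

```text
clock: 2.4
ee_pos: [0.5038, 0.3585, 0.035]
ee_rot: [0.0, 0.149, 0.989, 0.0]
wrist_force: [0.4, 0.6, 0.5]
finger_gap: 0.0941
grasp_force: 0.0
lens 226 rect c 502.7 358.8 [51. 53.] 72.9 circ 
((503.1019287109375, 358.7942199707031), (51.22511672973633, 54.06362533569336), 70.06462097167969)
clk 2.45 pos [0.5046 0.359  0.0363] yaw of tool y 72.86 shift cm [ 0.14 -0.06  1.28] tilt [0.15 0.09]
lens 224 rect c 503.1 358.5 [53.4 51.2] 9.6 circ 
((503.1018371582031, 358.79791259765625), (51.11265563964844, 54.18186569213867), 70.84324645996094)
clk 2.5 pos [0.5049 0.3592 0.0369] yaw of tool y 72.86 shift cm [ 0.17 -0.09  1.34] tilt [0.21 0.12]
```

View pics/f.png

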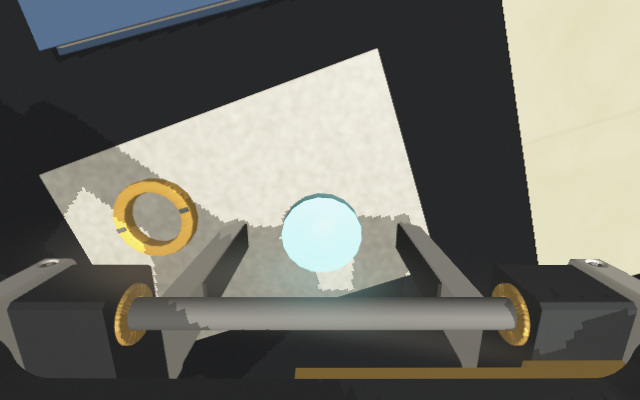

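The lens sits centred between the fingers at (322,232) and the ring is clear at (155,218). Going down to grip.

```bash
python3 -m inch '0.1 0 0.6 0 0 0;0 0 0.6 0 0 0;0 0 0 0 0 0;0 0 0 0 0 0;0 0 0 0 0 0;0 0 0 0 0 0;0 0 0 0 0 0;0 0 0 0 0 0' 0.7
python3 -m inch '0 0 0 0 0 0;0 0 0 0 0 0;0 0 0 0 0 0;0 0 0 0 0 0;0 0 0 0 0 0;0 0 0 0 0 0;0 0 0 0 0 0;0 0 0 0 0 0' 0.4 15
```

```text
clock: 3.17
ee_pos: [0.5025, 0.3587, 0.0225]
ee_rot: [-0.0, 0.149, 0.989, 0.0]
wrist_force: [-0.1, 1.0, 0.5]
finger_gap: 0.0658
grasp_force: 0.0
clock: 3.83
ee_pos: [0.5025, 0.3587, 0.0225]
ee_rot: [0.0, 0.149, 0.989, 0.0]
wrist_force: [-0.1, 0.0, -0.0]
finger_gap: 0.052
grasp_force: 15.0
```

```bash
python3 -m inch '0 0 -2 0 0 0;0 0 -3 0 0 0;0 0 -4 0 0 0;0 0 -4 0 0 0;-0.8 -2 -3 0 0 0;-1.3 -3.35 -1.5 0 0 0;-1.3 -3.35 0 0 0 0;-1.3 -3.35 0 0 0 0'
python3 -m inch '-1.3 -3.35 0 0 0 0;-1.3 -3.35 0 0 0 0;-1.3 -3.35 0 0 0 0;-1.3 -3.35 0 0 0 0;-1.3 -3.35 0 0 0 0;-1.3 -3.35 0 0 0 0;-0.8 -1.5 0 0 0 0;0 0 0 0 0 0'
python3 -m inch '0 0 0 0 0 0;0 0 0 0 0 0;0 0 0 0 0 0;0 0 0 0 0 0;0 0 0 0 0 0;0 0 0 0 0 0;0 0 0 0 0 0;0 0 0 0 0 0'
python3 - <<'E'
from m import *
d=grab('wrist');np.save('w2.npy',d,allow_pickle=True); cv2.imwrite('pics/g.png',d['img']); to(.528,0,.2)
E
```

```text
clock: 4.5
ee_pos: [0.5125, 0.2289, 0.1998]
ee_rot: [0.002, 0.148, 0.989, 0.001]
wrist_force: [0.6, -0.1, -0.2]
finger_gap: 0.0519
grasp_force: 15.0
clock: 5.17
ee_pos: [0.5305, -0.0058, 0.1972]
ee_rot: [0.0, 0.152, 0.988, -0.001]
wrist_force: [0.1, 0.5, 0.2]
finger_gap: 0.0517
grasp_force: 15.0
clock: 5.83
ee_pos: [0.5304, -0.0018, 0.1975]
ee_rot: [-0.0, 0.149, 0.989, 0.0]
wrist_force: [-0.5, 0.5, 0.1]
finger_gap: 0.0515
grasp_force: 15.0
clk 5.8833 pos [ 0.5304 -0.0019  0.1975] yaw of tool y 72.88 shift cm [ 0.29  0.11 -0.25] tilt [0. 0.]
```

View pics/g.png

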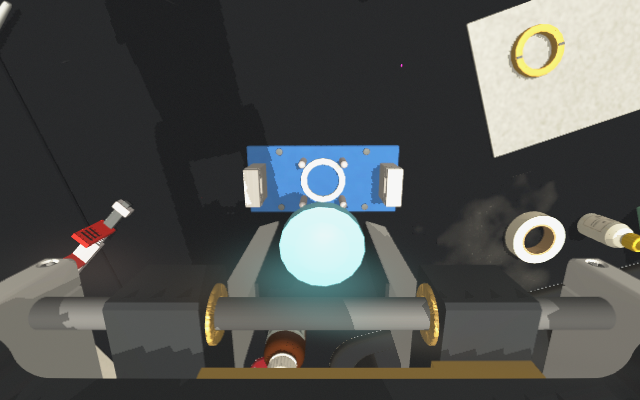

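The held lens is at (322,247), the spacer ring at (322,180), and the stops at (255,186) and (392,186); the holder is nearly square with the fingers.

```bash
cat > n.py <<'E'
from m import *
def lens(d,zt,box=(260,195,385,296)):
    P=blob(d,box,(75,12,120),(105,255,255),zt,'heldlens'); e=cv2.fitEllipse(cv2.convexHull(P.astype(np.float32))); print(np.round(e[0],1),np.round(e[1],1)); return np.array(e[0])
def nest(d,box):
    hsv=cv2.cvtColor(d['img'],cv2.COLOR_BGR2HSV); x0,y0,x1,y1=box
    m=cv2.inRange(hsv,(0,0,200),(180,60,255)); k=np.zeros_like(m); k[y0:y1,x0:x1]=m[y0:y1,x0:x1]
    k=cv2.morphologyEx(k,cv2.MORPH_OPEN,np.ones((3,3)))
    cs,h=cv2.findContours(k,cv2.RETR_CCOMP,cv2.CHAIN_APPROX_NONE)
    for c,hh in zip(cs,h[0]):
        if len(c)>40:
            P=onplane(d,c[:,0,:],.014)[:,:2]*1000; e=cv2.fitEllipse(P.astype(np.float32)); print('nest','hole' if hh[3]>=0 else 'outer',np.round(e[0],1),np.round(e[1],1))
def edge(d,box,z):
    x0,y0,x1,y1=box; hsv=cv2.cvtColor(d['img'],cv2.COLOR_BGR2HSV); m=cv2.inRange(hsv,(100,100,60),(125,255,255))
    pts=np.array([(u,np.nonzero(m[y0:y1,u])[0][0]+y0-.5) for u in range(x0,x1) if m[y0:y1,u].any()]); P=onplane(d,pts,z)[:,:2]
    v=cv2.fitLine(P.astype(np.float32),cv2.DIST_HUBER,0,1e-4,1e-4).ravel(); print('edge yaw',np.degrees(np.arctan2(v[1],v[0])).round(2))
E
python3 - <<'E'
from n import *
d=np.load('w2.npy',allow_pickle=True).item(); to(.5,0)
lens(d,.1975-.0075); nest(d,(298,154,348,206)); edge(d,(252,140,395,170),.008)
P=blob(d,(240,140,405,215),(100,120,60),(125,255,255),.008,'base')
E
```

```text
clk 5.8833 pos [ 0.5304 -0.0019  0.1975] yaw of tool y 72.88 shift cm [ 2.96 -0.71 -0.  ] tilt [0. 0.]
heldlens 289 rect c 531.5 -2.6 [50.7 58.8] 74.9 circ 
[530.5  -1.3] [50.9 61.8]
nest outer [527.8  -1.2] [49.4 53.8]
nest hole [528.7  -0.6] [38.1 38.3]
edge yaw 72.89
base 602 rect c 528.4 -0.5 [175.1  79. ] 72.9 circ
```

```bash
python3 -m inch '0.2 0.1 2.5 0 0 0;0 0 3 0 0 0;0 0 3 0 0 0;0 0 2 0 0 0;0 0 1.2 0 0 0;0 0 0 0 0 0;0 0 0 0 0 0;0 0 0 0 0 0'
python3 -m inch '0 0 0 0 0 0;0 0 0 0 0 0;0 0 0 0 0 0;0 0 0 0 0 0;0 0 0 0 0 0;0 0 0 0 0 0;0 0 0 0 0 0;0 0 0 0 0 0'
python3 - <<'E'
from n import *
d=grab('wrist');np.save('w3.npy',d,allow_pickle=True); cv2.imwrite('pics/i.png',d['img']); to(.5285,-.0005,.0345)
P=blob(d,(120,100,520,296),(100,120,60),(125,255,255),.008,'base'); edge(d,(200,100,440,240),.008)
nest(d,(260,150,390,240))
E
```

```text
clock: 6.55
ee_pos: [0.5301, -0.0007, 0.0824]
ee_rot: [0.002, 0.149, 0.989, 0.0]
wrist_force: [-0.1, -0.1, -0.9]
finger_gap: 0.0513
grasp_force: 15.0
clock: 7.22
ee_pos: [0.5288, -0.0006, 0.0804]
ee_rot: [-0.0, 0.149, 0.989, 0.0]
wrist_force: [-0.5, 0.0, -0.5]
finger_gap: 0.0516
grasp_force: 15.0
clk 7.2667 pos [ 0.5288 -0.0006  0.0804] yaw of tool y 72.86 shift cm [ 0.03 -0.    4.59] tilt [-0.  0.]
base 810 rect c 527.7 -0.3 [174.3  79.1] 73.2 circ 
edge yaw 73.23
nest outer [538.1  -3.6] [28.  69.8]
nest outer [519.    2.6] [28.2 52.7]
```

View pics/i.png

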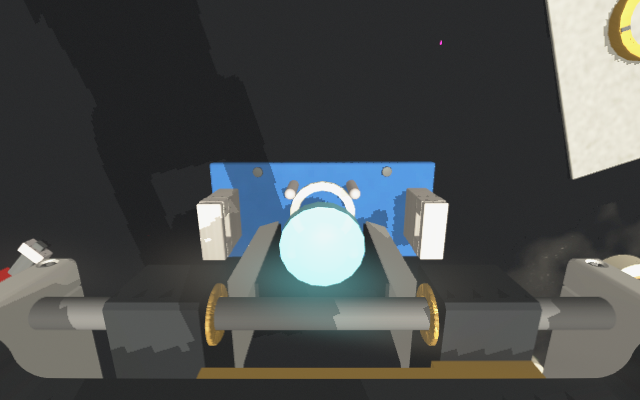

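All centred: lens (322,247), spacer ring top (322,185), posts (290,190) and (354,190). Lowering the lens.

```bash
python3 -m inch '0.04 0 1 0 0 0;0 0 1.2 0 0 0;0 0 1 0 0 0;0 0 0.7 0 0 0;0 0 0.5 0 0 0;0 0 0 0 0 0;0 0 0 0 0 0;0 0 0 0 0 0'
python3 -m inch '0 0 0.1 0 0 0;0 0 0 0 0 0;0 0 0 0 0 0;0 0 0 0 0 0;0 0 0 0 0 0;0 0 0 0 0 0;0 0 0 0 0 0;0 0 0 0 0 0'
```

```text
clock: 7.93
ee_pos: [0.5288, -0.0005, 0.0368]
ee_rot: [0.0, 0.149, 0.989, 0.0]
wrist_force: [-0.8, 0.3, -0.7]
finger_gap: 0.0511
grasp_force: 15.0
clock: 8.6
ee_pos: [0.5284, -0.0004, 0.0355]
ee_rot: [0.0, 0.149, 0.989, 0.0]
wrist_force: [-0.3, -0.7, 0.0]
finger_gap: 0.0517
grasp_force: 15.0
```

```bash
python3 -m inch '0 0 0.1 0 0 0;0 0 0.06 0 0 0;0 0 0 0 0 0;0 0 0 0 0 0;0 0 0 0 0 0;0 0 0 0 0 0;0 0 0 0 0 0;0 0 0 0 0 0'
python3 -m inch '0 0 0 0 0 0;0 0 0 0 0 0;0 0 0 0 0 0;0 0 0 0 0 0;0 0 0 0 0 0;0 0 0 0 0 0;0 0 0 0 0 0;0 0 0 0 0 0' 0.65
python3 -m inch '0 0 -2 0 0 0;0 0 -3 0 0 0;0 0 -4 0 0 0;0 0 -4 0 0 0;0 0 -3 0 0 0;0 0 0 0 0 0;0 0 0 0 0 0;0 0 0 0 0 0'
python3 - <<'E'
from n import *
d=grab('wrist');np.save('w4.npy',d,allow_pickle=True); cv2.imwrite('pics/j.png',d['img']); to(.4627,.2594,.1)
lens(d,.026,(280,140,370,230))
E
```

```text
clock: 9.27
ee_pos: [0.5285, -0.0005, 0.0339]
ee_rot: [0.0, 0.149, 0.989, 0.0]
wrist_force: [-0.7, -0.8, -0.9]
finger_gap: 0.0515
grasp_force: 15.0
clock: 9.93
ee_pos: [0.5284, -0.0005, 0.0339]
ee_rot: [0.0, 0.149, 0.989, 0.0]
wrist_force: [0.4, -0.1, 0.7]
finger_gap: 0.0611
grasp_force: 0.0
clock: 10.6
ee_pos: [0.5279, -0.0004, 0.1928]
ee_rot: [-0.001, 0.149, 0.989, 0.0]
wrist_force: [-0.4, 0.3, 0.2]
finger_gap: 0.0612
grasp_force: 0.0
clk 10.65 pos [ 5.274e-01 -4.000e-04  1.918e-01] yaw of tool y 72.86 shift cm [13.81 22.92  9.22] tilt [-0.2   0.03]
heldlens 394 rect c 525.5 3.5 [99.8 70.8] 72.9 circ 
[526.4  15.7] [ 77.8 165.8]
```

View pics/j.png

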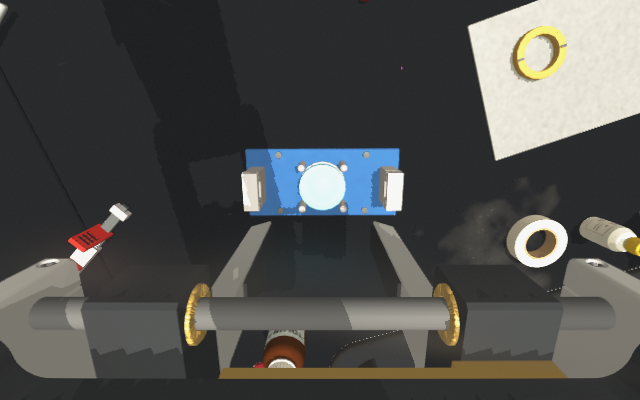

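The lens lies seated between the posts at (322,186). Now the brass ring.

```bash
python3 -m inch '1.4 2.2 0 0 0 0;2 3.3 0 0 0 0;2 3.3 0 0 0 0;2 3.3 0 0 0 0;2 3.3 0 0 0 0;2 3.3 0 0 0 0;1.4 2.5 0 0 0 0;1 1.7 0 0 0 0' 1
python3 -m inch '0 0 2 0 0 0;0 0 3 0 0 0;0 0 3 0 0 0;0 0 2 0 0 0;0 0 1 0 0 0;0 0 0 0 0 0;0 0 0 0 0 0;0 0 0 0 0 0'
cat >> n.py <<'E'
def ring(d,zt,box):
    P=blob(d,box,(12,80,70),(38,255,255),zt,'ring'); e=cv2.fitEllipse(cv2.convexHull(P.astype(np.float32))); print(np.round(e[0],1),np.round(e[1],1)); return np.array(e[0])/1000
E
python3 - <<'E'
from n import *
d=grab('wrist');cv2.imwrite('pics/k.png',d['img'])
c=ring(d,.013,(240,120,400,275)); to(*c,.0225)
E
```

```text
clock: 11.32
ee_pos: [0.4618, 0.2613, 0.191]
ee_rot: [-0.002, 0.148, 0.989, -0.001]
wrist_force: [0.9, 0.9, 0.2]
finger_gap: 0.0936
grasp_force: 0.0
clock: 11.98
ee_pos: [0.4649, 0.2593, 0.0851]
ee_rot: [0.001, 0.149, 0.989, 0.001]
wrist_force: [0.1, 0.0, 0.4]
finger_gap: 0.0941
grasp_force: 0.0
ring 192 rect c 461.7 258.2 [51.5 50.9] 9.7 circ 
[461.7 258.3] [50.8 52.1]
clk 12.0333 pos [0.4652 0.2594 0.0856] yaw of tool y 72.85 shift cm [ 0.32 -0.22  6.31] tilt [0.17 0.07]
```

```bash
python3 -m inch '0.2 -0.15 1 0 0 0;0 0 1.5 0 0 0;0 0 1 0 0 0;0 0 0.5 0 0 0;0 0 0 0 0 0;0 0 0 0 0 0;0 0 0 0 0 0;0 0 0 0 0 0'
python3 - <<'E'
from n import *
d=grab('wrist');np.save('w5.npy',d,allow_pickle=True)
c=ring(d,.013,(240,140,400,290)); to(*c,.0225)
E
```

```text
clock: 12.7
ee_pos: [0.4623, 0.2585, 0.0448]
ee_rot: [0.001, 0.149, 0.989, 0.0]
wrist_force: [0.2, -0.2, -0.4]
finger_gap: 0.0941
grasp_force: 0.0
ring 229 rect c 461.4 258.2 [51.8 50.6] 9.6 circ 
[461.4 258.4] [50.7 52.3]
clk 12.75 pos [0.4623 0.2584 0.0447] yaw of tool y 72.86 shift cm [ 0.09 -0.03  2.22] tilt [0.08 0.04]
```

```bash
python3 -m inch '0.08 0 1 0 0 0;0 0 0.7 0 0 0;0 0 0.4 0 0 0;0 0 0 0 0 0;0 0 0 0 0 0;0 0 0 0 0 0;0 0 0 0 0 0;0 0 0 0 0 0' 0.7
python3 -m inch '0 0 0 0 0 0;0 0 0 0 0 0;0 0 0 0 0 0;0 0 0 0 0 0;0 0 0 0 0 0;0 0 0 0 0 0;0 0 0 0 0 0;0 0 0 0 0 0' 0.4 15
python3 -c "
from n import *
to(.5285,-.0005,.19)"
```

```text
clock: 13.42
ee_pos: [0.4607, 0.2583, 0.0225]
ee_rot: [-0.0, 0.149, 0.989, -0.0]
wrist_force: [-0.1, 0.1, -0.4]
finger_gap: 0.0662
grasp_force: 0.0
clock: 14.08
ee_pos: [0.4609, 0.2585, 0.0229]
ee_rot: [-0.0, 0.149, 0.989, 0.0]
wrist_force: [-0.6, -0.3, -0.8]
finger_gap: 0.0519
grasp_force: 15.0
clk 14.0833 pos [0.4609 0.2585 0.0229] yaw of tool y 72.86 shift cm [-14.09 -22.75 -16.72] tilt [-0.  0.]
```

Ring gripped (gap 51.9 mm). Lifting it and carrying it over.

```bash
python3 -m inch '0 0 -2 0 0 0;0 0 -3 0 0 0;0 0 -4 0 0 0;0 0 -3 0 0 0;-1.09 -1.75 0 0 0 0;-2 -3.3 0 0 0 0;-2 -3.3 0 0 0 0;-2 -3.3 0 0 0 0'
python3 -m inch '-2 -3.2 0 0 0 0;-2 -3.2 0 0 0 0;-2 -3.2 0 0 0 0;-1 -1.5 0 0 0 0;0 0 0 0 0 0;0 0 0 0 0 0;0 0 0 0 0 0;0 0 0 0 0 0'
python3 -m inch '0 0 0 0 0 0;0 0 0 0 0 0;0 0 0 0 0 0;0 0 0 0 0 0;0 0 0 0 0 0;0 0 0 0 0 0;0 0 0 0 0 0;0 0 0 0 0 0'
python3 - <<'E'
from n import *
d=grab('wrist');np.save('w6.npy',d,allow_pickle=True);cv2.imwrite('pics/l.png',d['img'])
to(.5285,-.0005,.046); z=get_obs()['ee_pos'][2]
c=ring(d,z-.0097,(250,195,395,296))
P=blob(d,(120,100,520,296),(100,120,60),(125,255,255),.008,'base'); edge(d,(220,100,420,240),.008)
E
```

```text
clock: 14.75
ee_pos: [0.4945, 0.1252, 0.1434]
ee_rot: [0.001, 0.148, 0.989, 0.0]
wrist_force: [0.3, -0.4, -0.5]
finger_gap: 0.0522
grasp_force: 15.0
clock: 15.42
ee_pos: [0.5282, 0.0007, 0.1428]
ee_rot: [-0.0, 0.148, 0.989, 0.0]
wrist_force: [0.3, -0.5, 0.3]
finger_gap: 0.0519
grasp_force: 15.0
clock: 16.08
ee_pos: [0.5285, -0.0005, 0.1429]
ee_rot: [-0.0, 0.149, 0.989, 0.0]
wrist_force: [0.2, 0.1, 0.1]
finger_gap: 0.052
grasp_force: 15.0
clk 16.1333 pos [ 5.285e-01 -5.000e-04  1.429e-01] yaw of tool y 72.85 shift cm [0.   0.   9.69] tilt [0.   0.01]
ring 253 rect c 528.9 -0.8 [50.8 52. ] 72.9 circ 
[529.1  -0.9] [50.9 52.8]
base 693 rect c 527.9 -0.4 [175.   79.4] 72.9 circ 
edge yaw 73.3
```

View pics/l.png

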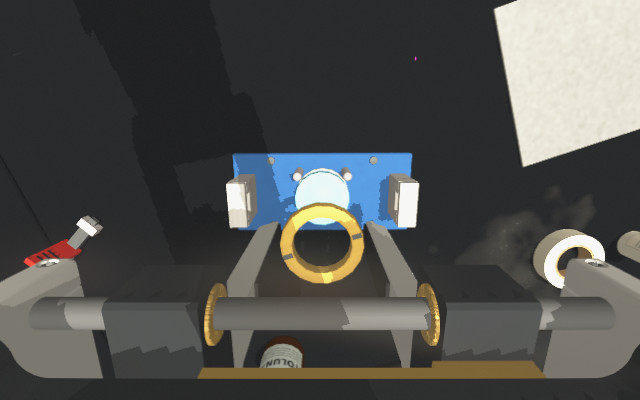

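The ring (322,243) hangs centred above the seated lens (322,195). Lowering it.

```bash
python3 -m inch '0.06 0 1.5 0 0 0;0 0 2 0 0 0;0 0 2 0 0 0;0 0 1.6 0 0 0;0 0 1 0 0 0;0 0 0.6 0 0 0;0 0 0.3 0 0 0;0 0 0 0 0 0'
python3 -m inch '0 0 0.3 0 0 0;0 0 0.2 0 0 0;0 0 0.1 0 0 0;0 0 0 0 0 0;0 0 0 0 0 0;0 0 0 0 0 0;0 0 0 0 0 0;0 0 0 0 0 0'
```

```text
clock: 16.8
ee_pos: [0.528, -0.0003, 0.0528]
ee_rot: [-0.0, 0.149, 0.989, 0.0]
wrist_force: [0.4, -0.0, 0.3]
finger_gap: 0.0519
grasp_force: 15.0
clock: 17.47
ee_pos: [0.528, -0.0003, 0.047]
ee_rot: [0.0, 0.149, 0.989, 0.0]
wrist_force: [-1.3, -0.3, 0.5]
finger_gap: 0.052
grasp_force: 15.0
```

```bash
python3 -m inch '0 0 0.1 0 0 0;0 0 0 0 0 0;0 0 0 0 0 0;0 0 0 0 0 0;0 0 0 0 0 0;0 0 0 0 0 0;0 0 0 0 0 0;0 0 0 0 0 0'
python3 -m inch '0 0 0 0 0 0;0 0 0 0 0 0;0 0 0 0 0 0;0 0 0 0 0 0;0 0 0 0 0 0;0 0 0 0 0 0;0 0 0 0 0 0;0 0 0 0 0 0' 0.65
python3 -m inch '0 0 -2 0 0 0;0 0 -3 0 0 0;0 0 -4 0 0 0;0 0 -4 0 0 0;0 0 -2 0 0 0;0 0 0 0 0 0;0 0 0 0 0 0;0 0 0 0 0 0'
python3 - <<'E'
from n import *
d=grab('wrist');np.save('w7.npy',d,allow_pickle=True);cv2.imwrite('pics/n.png',d['img'])
c=ring(d,.036,(280,130,370,235))
P=blob(d,(120,100,520,240),(100,120,60),(125,255,255),.008,'base')
C=cloud(d)[140:235,285:365].reshape(-1,3); hsv=cv2.cvtColor(d['img'],cv2.COLOR_BGR2HSV)[140:235,285:365].reshape(-1,3)
k=(hsv[:,0]>12)&(hsv[:,0]<38)&(hsv[:,1]>80); print('ring z',np.percentile(C[k,2],[10,50,90]).round(4)); 
A=np.c_[C[k,:2],np.ones(k.sum())]; print(np.linalg.lstsq(A,C[k,2],rcond=None)[0].round(3))
to(.5285,-.305,.19)
# side/scene look at bar
for n in ('scene','side'):
    e=grab(n); hsv=cv2.cvtColor(e['img'],cv2.COLOR_BGR2HSV); m=cv2.inRange(hsv,(0,130,80),(8,255,255))|cv2.inRange(hsv,(172,130,80),(180,255,255))
    print(n,[(cv2.boundingRect(c)) for c in cv2.findContours(m,0,1)[0] if len(c)>4])
E
```

```text
clock: 18.13
ee_pos: [0.528, -0.0003, 0.0459]
ee_rot: [0.0, 0.149, 0.989, 0.0]
wrist_force: [-0.1, 0.2, 0.1]
finger_gap: 0.0518
grasp_force: 15.0
clock: 18.8
ee_pos: [0.5279, -0.0003, 0.0459]
ee_rot: [-0.0, 0.149, 0.989, 0.0]
wrist_force: [-0.3, 0.9, -0.3]
finger_gap: 0.0613
grasp_force: 0.0
clock: 19.47
ee_pos: [0.5272, -0.0002, 0.1945]
ee_rot: [-0.001, 0.149, 0.989, -0.0]
wrist_force: [-0.4, -0.5, 0.2]
finger_gap: 0.0612
grasp_force: 0.0
ring 141 rect c 528.6 -0.8 [49.7 51. ] 71.8 circ 
[528.8  -1. ] [50.6 51.5]
base 486 rect c 528.1 -0.4 [175.1  79.9] 72.9 circ 
ring z [0.0336 0.0349 0.036 ]
[-0.213  0.062  0.148]
clk 19.5167 pos [ 5.269e-01 -2.000e-04  1.936e-01] yaw of tool y 72.86 shift cm [ -9.14 -29.08   0.35] tilt [-0.22  0.03]
scene [(562, 335, 3, 3), (591, 330, 16, 6), (629, 316, 5, 5), (385, 267, 5, 14), (363, 262, 6, 15), (198, 243, 3, 3), (509, 232, 6, 9), (225, 230, 16, 7), (382, 195, 23, 17), (397, 162, 4, 3), (402, 148, 9, 4), (392, 123, 27, 13)]
side [(416, 263, 3, 5), (374, 245, 17, 10), (259, 172, 20, 18), (348, 164, 11, 20), (276, 133, 2, 17), (259, 122, 8, 4), (246, 101, 28, 14), (283, 67, 29, 10)]
```

```bash
python3 -m inch '-0.6 -2 -0.5 0 0 0;-1.2 -3.9 -0.5 0 0 0;-1.2 -3.9 -0.5 0 0 0;-1.2 -3.9 0 0 0 0;-1.2 -3.9 0 0 0 0;-1.2 -3.9 0 0 0 0;-1.2 -3.9 0 0 0 0;-0.9 -2.5 0 0 0 0' 1
python3 -m inch '0 0 0 0 0 -4;0 0 0 0 0 -7;0 0 0 0 0 -7;0 0 0 0 0 -7;0 0 0 0 0 -7;0 0 0 0 0 -7;0 0 0 0 0 -7;0 0 0 0 0 0'
python3 - <<'E'
from n import *
d=grab('wrist');np.save('w8.npy',d,allow_pickle=True);cv2.imwrite('pics/o.png',d['img'])
to(.528,-.292,.2)
C=cloud(np.load('scene.npy',allow_pickle=True).item()).reshape(-1,3)
dd=np.hypot(C[:,0]-.528,C[:,1]+.292); k=(dd<.16)&(dd>.085)&(C[:,2]>.03)&(C[:,2]<.4); print(k.sum()); print(C[k][::25].round(3))
E
```

```text
clock: 20.28
ee_pos: [0.5275, -0.296, 0.2086]
ee_rot: [-0.002, 0.15, 0.989, 0.0]
wrist_force: [0.9, 0.8, 0.3]
finger_gap: 0.0941
grasp_force: 0.0
clock: 20.95
ee_pos: [0.5449, -0.2636, 0.208]
ee_rot: [-0.008, -0.228, 0.974, -0.006]
wrist_force: [-0.8, -0.1, 0.3]
finger_gap: 0.0937
grasp_force: 0.0
clk 21.0 pos [ 0.5442 -0.2651  0.2082] yaw of tool y 116.21 shift cm [ 2.62 -1.69  0.88] tilt [-0.75 -0.97]
517
[[ 0.644 -0.391  0.104]
 [ 0.634 -0.401  0.104]
 [ 0.618 -0.4    0.101]
 [ 0.623 -0.418  0.103]
 [ 0.592 -0.399  0.102]
 [ 0.613 -0.423  0.1  ]
 [ 0.604 -0.42   0.097]
 [ 0.592 -0.421  0.101]
 [ 0.586 -0.418  0.095]
 [ 0.575 -0.418  0.097]
 [ 0.572 -0.41   0.083]
 [ 0.583 -0.436  0.093]
 [ 0.58  -0.428  0.079]
 [ 0.575 -0.421  0.067]
 [ 0.576 -0.423  0.06 ]
 [ 0.569 -0.414  0.048]
 [ 0.582 -0.437  0.053]
 [ 0.577 -0.429  0.04 ]
 [ 0.576 -0.432  0.034]
 [ 0.548 -0.415  0.033]
 [ 0.558 -0.435  0.033]]
```

View pics/o.png

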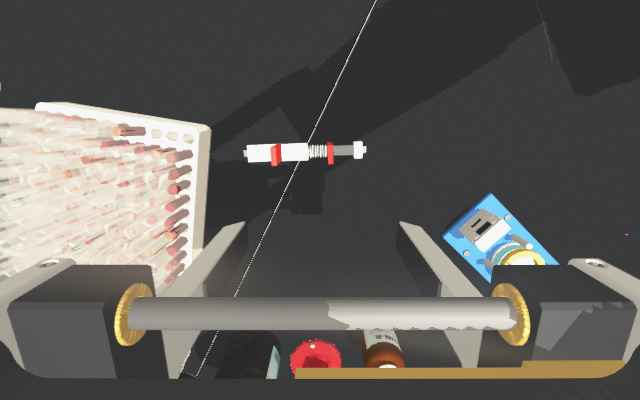

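The bar lies at (305,152) with red tabs at (276,155) and (330,153). The rack at left, top 104 mm high, stays clear of the gripper body if the TCP is at 40 mm.

```bash
python3 -m inch '0 0 0 0 0 0;0 0 0 0 0 0;0 0 0 0 0 0;0 0 0 0 0 0;0 0 0 0 0 0;0 0 0 0 0 0;0 0 0 0 0 0;0 0 0 0 0 0'
cat >> n.py <<'E'
def bar(d,box,zo=0.):
    x0,y0,x1,y1=box; hsv=cv2.cvtColor(d['img'],cv2.COLOR_BGR2HSV); C=cloud(d); sub=np.zeros((400,640),bool); sub[y0:y1,x0:x1]=1
    m=((cv2.inRange(hsv,(0,120,90),(8,255,255))|cv2.inRange(hsv,(172,120,90),(180,255,255)))>0)&sub
    cs=sorted([c for c in cv2.findContours(m.astype(np.uint8),0,cv2.CHAIN_APPROX_NONE)[0] if len(c)>8],key=cv2.contourArea)[-2:]
    T=[]
    for c in cs:
        k=np.zeros((400,640),np.uint8); cv2.drawContours(k,[c],-1,1,-1); k=(k>0)&m
        z=C[k][:,2]; zt=np.percentile(z,90)
        uv=np.argwhere(k)[:,::-1][z>zt-.008]   # top face pixels
        P=onplane(d,uv,zo+.05); r=cv2.minAreaRect((P[:,:2]*1000).astype(np.float32)); T.append(r[0]); print('tab',cv2.boundingRect(c),'ztop',zt.round(4),np.round(r[0],1),np.round(r[1],1),round(r[2],1))
    T=np.array(T); v=T[1]-T[0]; print('mid',T.mean(0).round(1),'dist',np.hypot(*v).round(1),'axis yaw',(np.degrees(np.arctan2(v[1],v[0]))%180).round(2))
    w=sub&(C[:,:,2]>zo+.004)&(C[:,:,2]<zo+.016)
    P=onplane(d,np.argwhere(w)[:,::-1],zo+.01)[:,:2]
    r=cv2.minAreaRect((P*1000).astype(np.float32)); v=cv2.fitLine(P.astype(np.float32),cv2.DIST_HUBER,0,1e-4,1e-4).ravel(); print('body',np.round(r[0],1),np.round(r[1],1),round(r[2],1),'line yaw',(np.degrees(np.arctan2(v[1],v[0]))%180).round(2))
    return T.mean(0)/1000
E
python3 - <<'E'
from n import *
d=grab('wrist');np.save('w9.npy',d,allow_pickle=True)
c=bar(d,(225,100,395,205)); to(*c,.1)
E
```

```text
clock: 21.67
ee_pos: [0.5437, -0.2674, 0.2102]
ee_rot: [-0.007, -0.225, 0.974, -0.008]
wrist_force: [0.6, 0.4, 0.1]
finger_gap: 0.0939
grasp_force: 0.0
tab (330, 144, 7, 23) ztop 0.0499 [ 506.8 -273.6] [19.3  6.1] 30.8
tab (275, 146, 10, 23) ztop 0.0497 [ 534.8 -325.6] [19.2  5.3] 24.2
mid [ 520.8 -299.6] dist 59.0 axis yaw 118.23
body [ 521.3 -299.8] [ 20.7 144.1] 28.2 line yaw 118.24
clk 21.7167 pos [ 0.5437 -0.2674  0.2102] yaw of tool y 116.03 shift cm [ 3.28 -1.75 11.1 ] tilt [-0.6  -1.11]
```

```bash
cat >> h.py <<'E'
def turn(yaw):
    M=Rq(get_obs()['ee_rot']).as_matrix(); a=np.radians(yaw); y=np.array([np.cos(a),np.sin(a),0]); z=np.array([0,0,-1.]); N=np.c_[np.cross(y,z),y,z]
    print('turn deg',np.degrees(R.from_matrix(M.T@N).as_rotvec()).round(2))
E
python3 - <<'E'
from n import *
turn(118.23)
E
python3 -m inch '1 -0.5 0 -0.75 -1.0 -2.2;1 -0.5 2 0 0 0;1.2 -0.7 2 0 0 0;0 0 2 0 0 0;0 0 1.5 0 0 0;0 0 1 0 0 0;0 0 0 0 0 0;0 0 0 0 0 0'
python3 - <<'E'
from n import *
d=grab('wrist');np.save('w10.npy',d,allow_pickle=True)
c=bar(d,(190,100,430,290)); to(*c,.04); turn(118.23)
E
```

```text
turn deg [-0.71 -1.04 -2.21]
clock: 22.38
ee_pos: [0.5364, -0.2726, 0.1251]
ee_rot: [-0.008, -0.22, 0.975, -0.008]
wrist_force: [0.5, 0.4, 0.2]
finger_gap: 0.0943
grasp_force: 0.0
tab (332, 161, 10, 32) ztop 0.0498 [ 506.4 -274. ] [20.3  6. ] 29.8
tab (259, 164, 16, 33) ztop 0.0496 [ 534.5 -325.3] [20.2  7.2] 25.6
mid [ 520.5 -299.7] dist 58.5 axis yaw 118.71
body [ 521.  -300.1] [ 20.5 143.4] 28.4 line yaw 118.1
clk 22.4333 pos [ 0.537  -0.273   0.1261] yaw of tool y 115.47 shift cm [ 2.47 -1.59  8.68] tilt [-0.65 -1.15]
turn deg [-0.74 -1.1  -2.77]
```

```bash
python3 -c "
from h import *
print(np.round(get_obs()['joints'],3))"
python3 -m inch '0 0 -2 0 0 4;0 0 -1 0 0 7;0 0 0 0 0 7;0 0 0 0 0 7;0 0 0 0 0 7;0 0 0 0 0 7;0 0 0 0 0 7;0 0 0 0 0 7'
python3 -m inch '0 0 0 0 0 7;0 0 0 0 0 7;0 0 0 0 0 7;0 0 0 0 0 7;0 0 0 0 0 7;0 0 0 0 0 7;0 0 0 0 0 7;0 0 0 0 0 7'
python3 -m inch '0 0 0 0 0 7;0 0 0 0 0 7;0 0 0 0 0 7;0 0 0 0 0 7;0 0 0 0 0 7;0 0 0 0 0 7;0 0 0 0 0 7;0 0 0 0 0 7'
python3 -c "
from h import *
print(np.round(get_obs()['joints'],3)); to(.5207,-.2998,.1); turn(-61.8)"
```

```text
[-0.552  0.241  1.39  -0.023  1.509 -2.565]
clock: 23.1
ee_pos: [0.5377, -0.2727, 0.1574]
ee_rot: [-0.002, 0.241, 0.97, -0.012]
wrist_force: [0.3, 0.5, 0.1]
finger_gap: 0.0941
grasp_force: 0.0
clock: 23.77
ee_pos: [0.5377, -0.2727, 0.1574]
ee_rot: [0.004, 0.668, 0.744, -0.011]
wrist_force: [-0.7, 0.7, -0.1]
finger_gap: 0.094
grasp_force: 0.0
clock: 24.43
ee_pos: [0.5377, -0.2727, 0.1574]
ee_rot: [0.008, 0.939, 0.343, -0.008]
wrist_force: [0.6, 0.0, 0.4]
finger_gap: 0.0939
grasp_force: 0.0
[-0.551  0.225  1.347 -0.023  1.566  0.32 ]
clk 24.4333 pos [ 0.5377 -0.2727  0.1574] yaw of tool y -49.89 shift cm [-2.93  0.92  5.81] tilt [-0.54 -1.22]
turn deg [ 0.71  1.13 11.91]
```

```bash
python3 -m inch '0 0 0 0.7 1.1 5;0 0 0 0 0 6.9;0 0 1 0 0 0;0 0 0 0 0 0;0 0 0 0 0 0;0 0 0 0 0 0;0 0 0 0 0 0;0 0 0 0 0 0'
python3 - <<'E'
from n import *
to(.5207,-.2998,.04); turn(-61.8)
d=grab('wrist');np.save('w11.npy',d,allow_pickle=True);cv2.imwrite('pics/p.png',d['img'])
c=bar(d,(190,100,450,294)); to(*c,.04)
E
```

```text
clock: 25.1
ee_pos: [0.5369, -0.2723, 0.1455]
ee_rot: [-0.001, 0.969, 0.247, -0.002]
wrist_force: [-0.2, -0.4, 0.6]
finger_gap: 0.0937
grasp_force: 0.0
clk 25.1 pos [ 0.5369 -0.2723  0.1455] yaw of tool y -61.41 shift cm [-2.71  1.67 10.55] tilt [-0.26  0.09]
turn deg [-0.2   0.18  0.39]
tab (305, 204, 9, 35) ztop 0.0496 [ 509.3 -272.3] [21.9  5.4] 28.1
tab (366, 204, 13, 36) ztop 0.0497 [ 537.8 -323.7] [22.8  6.9] 27.9
mid [ 523.5 -298. ] dist 58.8 axis yaw 119.06
body [ 531.3 -320.6] [ 37.  189.2] 20.9 line yaw 117.31
clk 25.15 pos [ 0.5369 -0.2723  0.1454] yaw of tool y -61.42 shift cm [-2.37  1.66 10.54] tilt [-0.26  0.1 ]
```

```bash
python3 -m inch '-0.8 0.6 0 -0.2 0.1 0;-0.8 0.6 1 0 0 0;-0.8 0.5 2 0 0 0;0 0 1.5 0 0 0;0 0 1 0 0 0;0 0 0 0 0 0;0 0 0 0 0 0;0 0 0 0 0 0'
python3 - <<'E'
from n import *
d=grab('wrist');np.save('w12.npy',d,allow_pickle=True)
c=bar(d,(245,100,400,294)); to(*c,.04); turn(-61.7)
E
```

```text
clock: 25.82
ee_pos: [0.5241, -0.2992, 0.091]
ee_rot: [0.001, 0.969, 0.247, -0.0]
wrist_force: [0.0, -0.2, 0.7]
finger_gap: 0.0938
grasp_force: 0.0
tab (354, 197, 15, 42) ztop 0.0495 [ 537.2 -324.2] [21.5  6.8] 27.4
tab (275, 195, 15, 44) ztop 0.0495 [ 509.3 -272.9] [21.7  6.4] 26.3
mid [ 523.2 -298.6] dist 58.4 axis yaw 118.47
body [ 522.7 -299.7] [ 21.9 128.9] 28.1 line yaw 118.15
clk 25.8667 pos [ 0.5244 -0.2992  0.0915] yaw of tool y -61.45 shift cm [-0.07 -0.12  5.15] tilt [ 0.01 -0.1 ]
turn deg [0.09 0.03 0.25]
```

```bash
python3 -m inch '-0.05 -0.05 1 0 0 0.3;0 0 1.5 0 0 0;0 0 1.2 0 0 0;0 0 0.9 0 0 0;0 0 0.5 0 0 0;0 0 0 0 0 0;0 0 0 0 0 0;0 0 0 0 0 0'
python3 -m inch '0 0 0 0 0 0;0 0 0 0 0 0;0 0 0 0 0 0;0 0 0 0 0 0;0 0 0 0 0 0;0 0 0 0 0 0;0 0 0 0 0 0;0 0 0 0 0 0' 0.42 25
python3 -m inch '0 0 0 0 0 0;0 0 0 0 0 0;0 0 0 0 0 0;0 0 0 0 0 0;0 0 0 0 0 0;0 0 0 0 0 0;0 0 0 0 0 0;0 0 0 0 0 0'
```

```text
clock: 26.53
ee_pos: [0.5234, -0.2989, 0.0399]
ee_rot: [0.0, 0.97, 0.244, -0.0]
wrist_force: [-0.4, 0.0, 0.1]
finger_gap: 0.094
grasp_force: 0.0
clock: 27.2
ee_pos: [0.5232, -0.299, 0.0396]
ee_rot: [0.0, 0.97, 0.244, -0.001]
wrist_force: [0.2, -0.8, 0.6]
finger_gap: 0.0446
grasp_force: 13.4
clock: 27.87
ee_pos: [0.5232, -0.2989, 0.0396]
ee_rot: [0.0, 0.97, 0.244, -0.001]
wrist_force: [1.7, -2.1, 2.9]
finger_gap: 0.0435
grasp_force: 25.0
```

```bash
python3 -m inch '0 0 -1 0 0 0;0 0 -2 0 0 0;0 0 -3 0 0 0;0 0 -3 0 0 0;0 0 -3 0 0 0;0 0 -2 0 0 0;0 0 0 0 0 0;0.6 -1 0 0 0 0'
python3 -m inch '1.4 -2.5 0 0 0 0;2 -3.5 0 0 0 0;2 -3.5 0 0 0 0;2 -3.5 0 0 0 0;2 -3.5 0 0 0 0;2 -3.5 0 0 0 0;1.6 -3 0 0 0 0;1 -2 0 0 0 0'
python3 -m inch '0 0 0 0 0 4;0 0 0 0 0 7;0 0 0 0 0 7;0 0 0 0 0 7;0 0 0 0 0 7;0 0 0 0 0 7;0 0 0 0 0 6.4;0 0 0 0 0 0'
python3 -m inch '0 0 0 0 0 0;0 0 0 0 0 0;0 0 0 0 0 0;0 0 0 0 0 0;0 0 0 0 0 0;0 0 0 0 0 0;0 0 0 0 0 0;0 0 0 0 0 0'
python3 - <<'E'
from n import *
d=grab('wrist');np.save('w13.npy',d,allow_pickle=True);cv2.imwrite('pics/q.png',d['img'])
to(.5285,-.0005,.1); turn(-107.1)
C=cloud(d); z=get_obs()['ee_pos'][2]
c=bar(d,(235,100,405,296),z-.0396); 
P=blob(d,(120,50,520,240),(100,120,60),(125,255,255),.008,'base')
E
```

```text
clock: 28.53
ee_pos: [0.5234, -0.2878, 0.1794]
ee_rot: [0.0, 0.97, 0.243, -0.001]
wrist_force: [-0.5, 0.5, -2.0]
finger_gap: 0.0432
grasp_force: 25.0
clock: 29.2
ee_pos: [0.5259, 0.0041, 0.1754]
ee_rot: [-0.002, 0.969, 0.246, -0.004]
wrist_force: [0.4, -0.0, -1.9]
finger_gap: 0.0438
grasp_force: 25.0
clock: 29.87
ee_pos: [0.5264, 0.0007, 0.1755]
ee_rot: [0.0, 0.989, -0.15, -0.004]
wrist_force: [-0.3, 0.1, -1.4]
finger_gap: 0.0436
grasp_force: 25.0
clock: 30.53
ee_pos: [0.5288, -0.0004, 0.1792]
ee_rot: [0.0, 0.989, -0.149, -0.001]
wrist_force: [-0.6, -0.6, -1.0]
finger_gap: 0.0433
grasp_force: 25.0
clk 30.5833 pos [ 5.288e-01 -5.000e-04  1.792e-01] yaw of tool y -107.16 shift cm [-0.01  0.01  7.92] tilt [-0.09 -0.02]
turn deg [ 0.05  0.08 -0.06]
tab (346, 216, 17, 58) ztop 0.1894 [526.7 -19.3] [ 6.5 29. ] 74.2
tab (281, 215, 18, 59) ztop 0.189 [534.7  16.9] [ 6.4 21.7] 71.4
mid [530.7  -1.2] dist 37.0 axis yaw 77.56
body [528.1   0.7] [113.2  22.7] 72.8 line yaw 73.29
base 621 rect c 529.7 -1.0 [175.1  79.6] 72.8 circ
```

```bash
python3 -m inch '0 0 1 0 0 0;0 0 2 0 0 0;0 0 2 0 0 0;0 0 1.6 0 0 0;0 0 1 0 0 0;0 0 0.5 0 0 0;0 0 0 0 0 0;0 0 0 0 0 0'
python3 - <<'E'
from n import *
d=grab('wrist');np.save('w14.npy',d,allow_pickle=True);cv2.imwrite('pics/r.png',d['img'])
to(.5289,-.0006,.0756); turn(-107.1)
z=get_obs()['ee_pos'][2]; c=bar(d,(235,100,405,296),z-.0396)
P=blob(d,(120,50,520,296),(100,120,60),(125,255,255),.008,'base')
E
```

```text
clock: 31.25
ee_pos: [0.529, -0.0005, 0.0985]
ee_rot: [0.0, 0.989, -0.149, -0.0]
wrist_force: [-0.5, -0.2, -0.6]
finger_gap: 0.0433
grasp_force: 25.0
clk 31.3 pos [ 5.294e-01 -5.000e-04  9.920e-02] yaw of tool y -107.16 shift cm [-0.05  0.02  2.36] tilt [ 0.02 -0.03]
turn deg [ 0.03 -0.03 -0.06]
tab (346, 216, 17, 58) ztop 0.1086 [524.3 -18.5] [ 6.4 22.8] 74.2
tab (281, 214, 18, 60) ztop 0.1082 [535.2  15.8] [ 7.9 22.2] 70.9
mid [529.7  -1.3] dist 36.0 axis yaw 72.43
body [528.2   0.6] [112.7  23.3] 72.8 line yaw 73.25
base 633 rect c 541.8 -4.6 [174.2  55.1] 73.2 circ
```

```bash
python3 -m inch '0 0 0.6 0 0 0;0 0 0.6 0 0 0;0 0 0.4 0 0 0;0 0 0.3 0 0 0;0 0 0.2 0 0 0;0 0 0 0 0 0;0 0 0 0 0 0;0 0 0 0 0 0'
python3 -m inch '0 0 0.1 0 0 0;0 0 0 0 0 0;0 0 0 0 0 0;0 0 0 0 0 0;0 0 0 0 0 0;0 0 0 0 0 0;0 0 0 0 0 0;0 0 0 0 0 0'
```

```text
clock: 31.97
ee_pos: [0.5288, -0.0005, 0.0773]
ee_rot: [0.0, 0.989, -0.149, -0.001]
wrist_force: [-0.6, 0.1, -0.6]
finger_gap: 0.0435
grasp_force: 25.0
clock: 32.63
ee_pos: [0.5286, -0.0004, 0.0761]
ee_rot: [0.0, 0.989, -0.149, -0.001]
wrist_force: [-0.5, -0.6, -1.8]
finger_gap: 0.0437
grasp_force: 25.0
```

```bash
python3 -m inch '0 0 0.05 0 0 0;0 0 0 0 0 0;0 0 0 0 0 0;0 0 0 0 0 0;0 0 0 0 0 0;0 0 0 0 0 0;0 0 0 0 0 0;0 0 0 0 0 0' 0.55
python3 -m inch '0 0 0 0 0 0;0 0 0 0 0 0;0 0 0 0 0 0;0 0 0 0 0 0;0 0 0 0 0 0;0 0 0 0 0 0;0 0 0 0 0 0;0 0 0 0 0 0' 0.63
python3 - <<'E'
from n import *
d=grab('wrist');np.save('w15.npy',d,allow_pickle=True)
to(.5289,-.0006,.0756)
c=bar(d,(200,100,440,296),.036)
E
```

```text
clock: 33.3
ee_pos: [0.5286, -0.0004, 0.0756]
ee_rot: [0.0, 0.989, -0.149, -0.001]
wrist_force: [0.2, -0.7, -2.4]
finger_gap: 0.052
grasp_force: 9.6
clock: 33.97
ee_pos: [0.5286, -0.0004, 0.0756]
ee_rot: [0.0, 0.989, -0.149, -0.001]
wrist_force: [0.3, -0.7, -1.6]
finger_gap: 0.0594
grasp_force: 6.6
clk 34.0167 pos [ 5.286e-01 -4.000e-04  7.560e-02] yaw of tool y -107.16 shift cm [0.03 0.01 0.  ] tilt [-0.09 -0.02]
tab (358, 216, 20, 58) ztop 0.0856 [521.6 -25.8] [ 8.9 23.9] 82.4
tab (266, 215, 21, 59) ztop 0.0854 [539.1  23.2] [ 7.  27.8] 72.9
mid [530.4  -1.3] dist 52.1 axis yaw 70.39
body [5.31e+02 1.00e-01] [163.   47.5] 73.1 line yaw 73.13
```

```bash
python3 -m inch '0 0 0 0 0 0;0 0 0 0 0 0;0 0 0 0 0 0;0 0 0 0 0 0;0 0 0 0 0 0;0 0 0 0 0 0;0 0 0 0 0 0;0 0 0 0 0 0' 0.8
python3 -m inch '0 0 -1 0 0 0;0 0 -2 0 0 0;0 0 -3 0 0 0;0 0 -3 0 0 0;0 0 -2 0 0 0;0 0 -1 0 0 0;0 0 0 0 0 0;0 0 0 0 0 0'
python3 - <<'E'
from n import *
d=grab('wrist');np.save('w16.npy',d,allow_pickle=True)
c=bar(d,(265,130,380,245),.036); to(.5289,-.0006)
P=blob(d,(120,50,520,296),(100,120,60),(125,255,255),.008,'base')
ring(d,.036,(270,130,380,245))
C=cloud(d)
hsv=cv2.cvtColor(d['img'],cv2.COLOR_BGR2HSV); k=(hsv[...,0]>12)&(hsv[...,0]<38)&(hsv[...,1]>80); k[:130]=k[250:]=0; k[:,:265]=k[:,380:]=0
print('ring z',k.sum(),np.percentile(C[k][:,2],[10,50,90]).round(4))
E
```

```text
clock: 34.68
ee_pos: [0.5286, -0.0004, 0.0756]
ee_rot: [0.0, 0.989, -0.149, -0.001]
wrist_force: [-0.1, 0.4, 0.9]
finger_gap: 0.0748
grasp_force: 0.0
clock: 35.35
ee_pos: [0.5287, -0.0004, 0.1956]
ee_rot: [0.0, 0.989, -0.149, -0.001]
wrist_force: [0.1, -0.7, -0.3]
finger_gap: 0.0755
grasp_force: 0.0
tab (346, 179, 10, 29) ztop 0.086 [520.3 -26.9] [ 6.4 20.1] 74.1
tab (288, 178, 10, 30) ztop 0.0856 [537.2  26. ] [ 5.5 21. ] 71.5
mid [ 5.288e+02 -5.000e-01] dist 55.5 axis yaw 72.32
body [5.231e+02 4.000e-01] [120.2  29.3] 72.8 line yaw 72.87
clk 35.4 pos [ 5.281e-01 -3.000e-04  1.942e-01] yaw of tool y -107.16 shift cm [ 0.09  0.   -0.  ] tilt [-0.23 -0.  ]
base 422 rect c 546.9 -6.2 [174.8  42.8] 72.8 circ 
ring 110 rect c 545.1 -3.9 [49.7 21.5] 80.1 circ 
[538.1  -3.5] [34.2 47.8]
ring z 610 [0.0338 0.035  0.036 ]
```

The tabs measure 55.5 mm between centres (fitted would be about 55), with their tops level at 86 mm. The bar is centred on the nest and the ring height is unchanged. Handing in.

```bash
python3 -m inch '0 0 0 0 0 0;0 0 0 0 0 0;0 0 0 0 0 0;0 0 0 0 0 0;0 0 0 0 0 0;0 0 0 0 0 0;0 0 0 0 0 0;0 0 0 0 0 0'; python3 -c "
from workcell import *
print(close_job())"
```

```text
clock: 36.07
ee_pos: [0.5288, -0.0004, 0.1957]
ee_rot: [0.0, 0.989, -0.149, -0.001]
wrist_force: [-0.6, -0.1, -0.3]
finger_gap: 0.075
grasp_force: 0.0
the job is handed in; nothing more can be done
None
```

The lens, brass ring and sprung bar are in place and the job was handed in at 36 s; by camera measurement the bar sits level and sprung out between the stops, but the hand-in returned no verdict.

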